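# Rock the angle gauge on the sprung stud to its mark and hold it

### The job

Turn the dock's clamp knob a quarter turn clockwise (seen from above) so that its tongue frees the angle gauge, lift the gauge out by its handle and set the middle of its foot across the round ridge of the sprung stud, pressing lightly so that the stud sinks a little without bottoming out. Rock the gauge sideways on the ridge until its swinging pointer settles between the two prongs of the mark, and finish holding it there, still gripped and still, so that the tilt sensor on it can be read; leave the other things on the bench alone.

Things in the scene. Friction and masses are not known exactly. Their poses are not given: they have to be found in the camera images.
- dock: Fixed low aluminium dock: 110 x 225 x 10 mm plate with low guides (up to 20 mm high) round the gauge's foot and, at its +y end, the clamp. Origin on the bench under the middle of the gauge's place; z up; the clamp's axis is 112 mm along its +y.
- clamp_grip (a point): Grip point of the black clamp knob, on its upright axis, 70 mm above the bench. The knob is a bar 12 mm thick (point x), 46 mm long (point y), from 46 to 81 mm above the bench; under it a steel tongue, 58 mm long from the axis, 12 mm wide, 20 to 26 mm above the bench, points to the point's -y. The point turns with the knob.
- clamp (a joint): Clamp knob angle in rad: near 0 (up to 0.2) the tongue lies over the end of the gauge's foot and locks it; grows as the knob is turned clockwise seen from above, stop at 1.6. From 0.9 on the tongue is clear of the foot. Stiff: about 0.05 N m, stays where it is left.
- gauge: Loose angle gauge, 0.28 to 0.42 kg: steel foot 34 (x) x 120 (y) x 8 mm, upright white dial of 116 mm diameter, centre 70 mm above the foot's underside, black handle block on top, 128 to 174 mm up. Origin: middle of the foot's flat underside; z up; the dial with pointer and mark faces +x, the sensor board -x. Starts upright in the dock, 10 mm above the bench, axes along the dock's.
- gauge_grip (a point): Middle of the gauge's handle, 152 mm above the foot's underside; handle 16 mm thick along the point's x, 36 mm wide along y.
- pointer (a joint): Angle in rad of the swinging pointer against the gauge, about the gauge's x axis, pivot at the dial's centre. The weighted pointer hangs straight down by gravity and swings for about a second after each movement: 0 when the gauge is upright, positive when the tip lies towards the gauge's +y. Rocking the gauge by an angle a about its own +x axis makes it read -a.
- pointer_tip (a point): Tip of the black pointer, 44 mm from the pivot, in front of the dial.
- mark (a joint): Angle in rad, same zero and sense as the pointer, of the mark: a black two-pronged fork at the lower rim of the dial, gap 8 mm between the prongs. Set differently each time, between 0.14 and 0.35 (always on the gauge's +y side); it stays where it is set: do not turn it.
- mark_gap (a point): Middle of the gap between the mark's two prongs, 44 mm from the dial's centre. The pointer is on the mark when its tip is here.
- stud_block: Fixed dark steel block 90 x 80 x 26 mm with a sleeve (30 mm diameter, up to 38 mm) that carries the sprung stud. Origin under its middle; z up.
- stud_ridge (a point): Top middle of the stud's ridge, 78 mm above the bench when not pressed. Uneven head: main round ridge of 10 mm radius, 40 mm long along the point's x, and a lower lobe (6 mm radius) 12 mm beside it towards +y; up to 0.45 rad of rocking the flat foot bears on the main ridge only. Gauge and ridge should have their x axes in line (within 10 degrees), the foot across the ridge.
- stud (a joint): How far the stud is pressed down, in m: 0 free, stop at 0.012. Spring: about 0.6 N at the start and 0.6 N more per mm; the gauge's own weight alone would sink it 3.5 to 6 mm.
- spool: Bystander: spool of solder wire on a black stand, 70 x 64 x 59 mm. Origin under its middle.
- driver: Bystander: screwdriver lying on the bench, 150 mm long.
- jar: Bystander: small white jar, 56 mm diameter, 60 mm high. Origin under its middle.
There are look-alikes about, which are no part of the job. Of the things like the dock, leave any that is brown or red; of the rest the larger one is meant.

How it is judged:
By the outcome, as a careful person would: the job done as asked, in the order asked, and still so for the second after the job is handed in, while the arm keeps its last pose, push and grip.
It also fails if it takes over 56 s, if anything falls off the work surface, if the arm or the gripper's body presses on something with over 40 N, if the wrist force passes 120 N, or if a joint passes its speed limit or range.

### The arm

A 6-joint arm with a two-finger parallel gripper is mounted at the origin on the work surface. World frame = base frame: x ahead of the robot, y to its left, z up, the work surface at z = 0. Lengths are in m, angles in degrees, forces in N, time in s.
With the tool pointing down it reaches from about 0.375 to 0.825 m from the base axis. Payload 5.5 kg.
Tool frame: the origin (TCP) lies at the very end of the fingers, on their centre line; the grasp point (between the pads) lies pinch_z behind it (pinch_z is the distance from the TCP to the grasp point, in m); x points along the fingers, y is the direction in which the jaws open and shut, and the axes are right-handed (so a half turn about x gives the same grasp; the last joint's range is limited). The gripper opens to 85 mm and grips with 20 to 120 N. Pads are 22 mm wide; open, the fingers measure 114 mm over their backs; the gripper's body (76 mm by 85 mm) begins 54 mm behind the grasp point. The pads swing forward as they close: fully open they stand 13 mm farther back than shut.
Start: joints at [-64.973, 17.962, -2.699, 69.339, 0, 90], TCP at [0.254, -0.544, 0.204] pointing down, gripper open.
Joint ranges: [-152.73, 152.73], [-39.44, 99.34], [-58.76, 71.6], [-118.89, 123.64], [-81.53, 83.1], [-180, 180]. Speed limits (degrees/s): [136.94, 136.94, 172.46, 180, 180, 180].

### API

Orientations are given as [roll, pitch, yaw] about the fixed x, y, z axes, in that order (R = Rz(yaw) Ry(pitch) Rx(roll)).
In Python, from bench import * gives the robot as it stands.
- The arm moves only by the tool move_arm, never from a script. Its argument "series" is a list of rows, each a list of 7 numbers: the turn, a rotation vector about the tool's x, y, z in degrees, then the shift along the tool's x, y, z in m, then the opening, from -1 (shut) to 1 (fully open), so that 0 is half open. In form: [[ax, ay, az, tx, ty, tz, claw], ...]. A call has 1 to 5 rows; each row is the pose to reach, as a shift and turn from the pose commanded when the call began, along the tool's axes at that moment; what a row does not reach only later rows make up. A row lasts 1/8 s, in which the tool goes at most 62.5 mm and 10.7 degrees, less where a joint would pass 70% of its speed; a pose out of reach is approached as far as the arm can. A call with a gripper value outside its range is refused whole. The fingers move at their own pace and stop on an object; "newtons" is the grip in N (left out, the last holds). Time passes only in rows, so rows that repeat a pose let the fingers close. It gives the time, the measured TCP pose, the force and the opening at its end, in the units of the state.
- get_state(): the state, without advancing time (a new reading comes with each control period).
- read_camera(name): name is "side" or "top"; returns a dict with "frame" (400x640x3 uint8, red, green, blue), "range_z" (400x640 float32, m along the optical axis (not along the pixel's ray), 0 where there is no reading), "fx", "fy", "cx", "cy" (pixels), "distortion" ([k1, k2, p1, p2, k3] as OpenCV has them; the pictures are not rectified), "extrinsics" (4x4, takes a point from camera to world coordinates). Camera axes: x right, y up, looking along -z (the intrinsics and any distortion apply to the point x, -y, -z); pixel columns grow to the right and rows downward; lengths in m; the calibration is good to about 2 mm. A picture is of the moment at which its call begins.
- close_job(): hands the job in, once; it reports no verdict.
Trained networks look in a picture, given as the dict that the camera call returned (one of the last four; its "shot" number tells which), for a name from the list of things; names that differ only in an ending like _2 or _b are one class to them, and where a whole thing is asked for, a point or a joint stands for the part that bears it (a point fixed in the world has none). Each returns a list of dicts, best first, with "p" (0 to 1); they miss things now and then, are a little off and sometimes report something else, mostly with a low value. They report only what shows in the picture. A call takes as long as a camera call. They do not tell look-alikes from the thing itself.
- spot_in(picture, query): "box" ([left, top, width, height] in pixels, round what is visible of it).
- silhouettes(picture, query): "mask" (400x640 bool, what is visible of it) and "box" ([left, top, width, height] in pixels, round what is visible of it).
The state is a dict: "time": time; "qpos": joint angles; "qd": joint speeds; "tau": joint torques, N m; "position": TCP position; "ee_rot": TCP orientation; "force": force on the tool from outside, world axes, zero at the start; "torque": the same for the moment, N m; "width": finger opening in m.
Only numpy, scipy, OpenCV 4.12 (cv2) and the standard library are available. Lean on these libraries where they do the work, as an engineer would, in place of code of your own. Each camera call takes 0.05 s, during which the arm holds its last target. There are 200 camera calls.

## Working session

There is one attempt and no reset: what is moved stays moved. The work goes in short steps, Python scripts to look and compute and a tool call to move; the robot and the scene stay as the last step left them, time stands still between calls to the robot, and variables do not carry over. Pictures are saved under pics/ and viewed, about 8 in all and at most 12, crops included, and the job is handed in when it is done.

Besides the shell and the picture viewer there is one more tool, called after "Emit:" as name([rows], argument=value, ...), one row to a line, values as JSON. move_arm: Moves the arm, as the interface text tells. Its arguments: {"type":"object","properties":{"series":{"type":"array"},"newtons":{"type":"number"}},"required":["series"]}

```bash
mkdir -p pics; ls
cat > h.py <<'E'
from bench import *
import numpy as np, cv2
from scipy.spatial.transform import Rotation as R
def save(p,n,box=None,s=1):
    f=p["frame"]
    if box: x,y,w,h=box; f=f[y:y+h,x:x+w]
    f=cv2.resize(f,None,fx=s,fy=s,interpolation=cv2.INTER_CUBIC)
    cv2.imwrite("pics/"+n,f[:,:,::-1])
def K(p): return np.array([[p["fx"],0,p["cx"]],[0,p["fy"],p["cy"]],[0,0,1.]])
def world(p,uv,z=None,d=None):
    "pixels -> world by plane height z or depth d (or own range)"
    uv=np.atleast_2d(np.asarray(uv,float))
    n=cv2.undistortPoints(uv[:,None],K(p),np.array(p["distortion"]))[:,0]
    ray=np.c_[n[:,0],-n[:,1],-np.ones(len(n))]
    E=np.array(p["extrinsics"])
    rw=ray@E[:3,:3].T
    if z is not None: k=(z-E[2,3])/rw[:,2]
    else:
        k=d if d is not None else p["range_z"][uv[:,1].astype(int),uv[:,0].astype(int)]
    return E[:3,3]+rw*np.reshape(k,(-1,1))
def pix(p,X):
    E=np.array(p["extrinsics"]); c=(np.atleast_2d(X)-E[:3,3])@E[:3,:3]
    c=c*[1,-1,-1]
    return cv2.projectPoints(c[:,None],np.zeros(3),np.zeros(3),K(p),np.array(p["distortion"]))[0][:,0]
def cloud(p):
    v,u=np.mgrid[0:400,0:640]; uv=np.c_[u.ravel(),v.ravel()]
    w=world(p,uv); w[p["range_z"].ravel()==0]=np.nan
    return w.reshape(400,640,3)
E
cat > a.py <<'E'
from h import *
print(get_state())
for c in("top","side"):
    p=read_camera(c); save(p,c+"0.png")
    print(c,np.round(p["extrinsics"],3).tolist(),p["fx"])
    for q in("dock","clamp_grip","gauge","stud_block","spool","driver","jar","mark","pointer"):
        print(q,[(np.round(r["box"]).tolist(),round(r["p"],2)) for r in spot_in(p,q)][:4])
E
python3 a.py
```

```text
pics
{'time': 0.0, 'qpos': array([-6.49725557e+01,  1.80054146e+01, -2.75361542e+00,  6.93384442e+01,
        9.01634411e-05,  9.00003293e+01]), 'qd': array([ 0.06014495,  0.07047123,  0.0381405 , -0.05686194,  0.03653701,
        0.00111669]), 'tau': array([ 6.17862279e-04, -5.39592326e+01,  3.39747369e+01,  1.90992490e-02,
       -5.53360792e-05, -1.42455741e-05]), 'position': array([ 0.25357429, -0.54311114,  0.20342647]), 'ee_rot': array([-90.05266914,  89.90252574, 114.97444586]), 'force': array([ 0.70049377, -0.30953521, -1.39096095]), 'torque': array([ 0.05402782, -0.02000639, -0.02694032]), 'width': 0.08504386114221185}
top [[-0.034, 0.978, -0.204, 0.199], [-0.999, -0.033, 0.007, 0.005], [0.0, 0.204, 0.979, 1.496], [0.0, 0.0, 0.0, 1.0]] 495.90305796194167
dock [([168.0, 185.0, 62.0, 48.0], 0.84), ([245.0, 162.0, 78.0, 57.0], 0.77), ([426.0, 268.0, 45.0, 52.0], 0.68), ([175.0, 283.0, 65.0, 52.0], 0.61)]
clamp_grip [([246.0, 190.0, 27.0, 9.0], 0.69), ([174.0, 312.0, 25.0, 12.0], 0.43)]
gauge [([273.0, 169.0, 37.0, 29.0], 0.85)]
stud_block [([380.0, 173.0, 31.0, 30.0], 0.7)]
spool [([182.0, 142.0, 25.0, 25.0], 0.74)]
driver [([303.0, 123.0, 45.0, 10.0], 0.64)]
jar [([438.0, 138.0, 22.0, 23.0], 0.59)]
mark []
pointer []
side [[-0.998, 0.026, -0.058, 0.398], [-0.063, -0.543, 0.837, 1.224], [-0.01, 0.839, 0.544, 0.941], [0.0, 0.0, 0.0, 1.0]] 514.3008739800788
dock [([274.0, 311.0, 55.0, 59.0], 0.98), ([402.0, 307.0, 62.0, 59.0], 0.87), ([380.0, 175.0, 63.0, 38.0], 0.8), ([271.0, 237.0, 54.0, 63.0], 0.65)]
clamp_grip [([436.0, 332.0, 20.0, 17.0], 0.67), ([418.0, 178.0, 16.0, 22.0], 0.67), ([304.0, 337.0, 9.0, 14.0], 0.53)]
gauge [([285.0, 208.0, 10.0, 66.0], 0.72)]
stud_block [([296.0, 180.0, 27.0, 28.0], 0.8)]
spool [([215.0, 314.0, 35.0, 35.0], 0.71)]
driver [([227.0, 220.0, 20.0, 27.0], 0.6)]
jar [([276.0, 158.0, 16.0, 22.0], 0.86)]
mark [([285.0, 204.0, 14.0, 69.0], 0.29)]
pointer []
```

Run:
```python
import cv2
a=cv2.imread("pics/top0.png")[100:345,140:490];b=cv2.imread("pics/side0.png")[140:390,180:500]
cv2.imwrite("pics/t.png",cv2.resize(a,None,fx=2.28,fy=2.28,interpolation=2));cv2.imwrite("pics/s.png",cv2.resize(b,None,fx=2.4,fy=2.4,interpolation=2))
```

```text
(no output)
```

View pics/t.png

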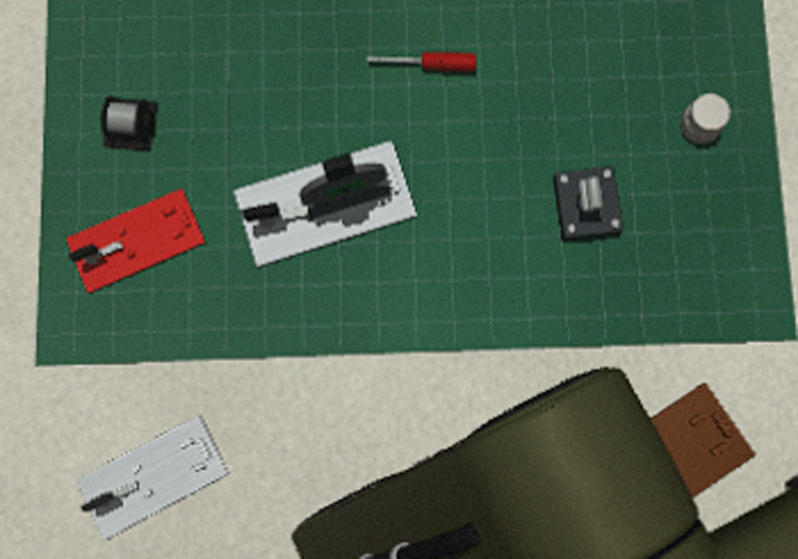

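View pics/s.png

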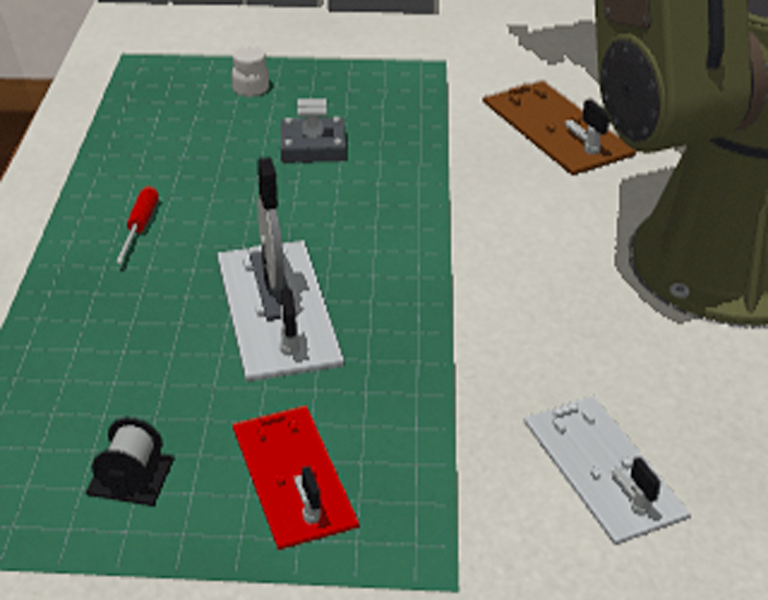

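Look-alikes for the dock (full top picture): white plate with the gauge (284,190), red (197,209), small white (207,309), brown (448,294). Brown and red are out, and the larger white one, which holds the gauge, is the one meant. Now measuring poses.

```bash
cat > b.py <<'E'
from h import *
C={}
for c in("top","side"):
    p=read_camera(c); w=cloud(p); C[c]=w; f=p["frame"].astype(int)
    z=w[...,2]
    def rect(m,n):
        P=w[m][:,:2]; r=cv2.minAreaRect((P*1000).astype(np.float32)); print(c,n,len(P),np.round(r[0],1),np.round(r[1],1),round(r[2],1),"med",np.round(np.median(P,0)*1000,1))
    near=lambda x,y,r:(np.hypot(w[...,0]-x,w[...,1]-y)<r)
    if c=="top":
        b=spot_in(p,"gauge")[0]["box"]; g=world(p,[[b[0]+b[2]/2,b[1]+b[3]/2]],z=.05)[0]
        b=spot_in(p,"stud_block")[0]["box"]; s=world(p,[[b[0]+b[2]/2,b[1]+b[3]/2]],z=.03)[0]
        print(g,s)
    d=near(g[0],g[1]+.03,.19)
    rect(d&(z>.006)&(z<.0135)&(f.min(2)>110),"plate")
    rect(d&(z>.172)&(z<.2),"handle top"); 
    rect(d&(z>.15)&(z<.2),"handle"); 
    rect(d&(z>.05)&(z<.088)&(f.max(2)<70)&(w[...,1]>g[1]+.06),"knob")
    S=near(s[0],s[1],.07)
    rect(S&(z>.02)&(z<.03),"block"); rect(S&(z>.065),"ridge"); rect(S&(z>.074),"ridgetop")
    print("zmax",np.nanmax(z[S]),np.nanpercentile(z[d],99.9))
    np.savez(c+".npz",w=w,f=p["frame"])
    m=S&(z>.055); P=w[m]; P=P[np.argsort(P[:,1])]
    print(np.round(P*1000).astype(int).tolist())
p=read_camera("top"); save(p,"c.png",(235,150,190,80),4.2)
E
python3 b.py
```

```text
[0.54804509 0.08770921 0.05      ] [0.56000184 0.08232381 0.03      ]
top plate 1009 [542.6 116. ] [110.9 224.2] 15.8 med [531.  141.7]
top handle top 81 [548.8  87. ] [16.6 35.5] 17.1 med [547.7  86.4]
top handle 105 [548.7  87.1] [17.2 35.6] 18.9 med [546.1  86.3]
top knob 89 [518.4 193.4] [14.2 41.6] 8.9 med [515.7 192.4]
top block 83 [539.4  78.6] [ 36.7 130.4] 22.2 med [540.5  69.6]
top ridge 422 [548.1  86.5] [ 18.2 114.8] 17.1 med [544.5  86.3]
top ridgetop 394 [548.1  86.5] [ 18.2 114.8] 17.1 med [544.7  86.3]
zmax 0.19282167775033843 0.18544453071731984
[[558, 31, 90], [563, 31, 82], [559, 31, 74], [567, 34, 92], [563, 34, 95], [559, 34, 99], [558, 34, 90], [559, 34, 77], [559, 35, 64], [569, 36, 97], [565, 36, 101], [561, 36, 103], [558, 37, 104], [559, 37, 90], [555, 37, 90], [558, 38, 69], [557, 38, 59], [566, 39, 107], [563, 39, 108], [560, 39, 106], [558, 39, 104], [558, 40, 94], [556, 40, 88], [557, 40, 71], [557, 41, 60], [555, 41, 55], [564, 42, 116], [557, 42, 121], [562, 42, 112], [556, 42, 110], [556, 42, 101], [557, 43, 85], [556, 43, 79], [556, 44, 65], [554, 44
[... 12849 characters left out ...]
0, 68], [534, 140, 99], [543, 141, 81], [535, 141, 71], [535, 141, 89], [543, 141, 88], [535, 141, 96], [542, 141, 112], [537, 141, 92], [544, 141, 68], [532, 141, 75], [538, 141, 75], [539, 142, 106], [538, 142, 65], [541, 142, 65], [538, 142, 58], [538, 142, 69], [538, 142, 79], [543, 142, 72], [535, 142, 76], [540, 142, 76], [537, 142, 103], [541, 143, 62], [537, 143, 110], [538, 143, 73], [532, 143, 80], [541, 143, 70], [535, 143, 80], [538, 143, 63], [540, 143, 97], [534, 144, 94], [535, 144, 84], [535, 144, 67], [542, 144, 101], [537, 144, 84], [540, 144, 91], [542, 144, 98], [543, 144, 78], [537, 145, 88], [537, 145, 92], [540, 145, 89], [539, 146, 96], [540, 146, 83], [540, 147, 77]]
```

View pics/c.png

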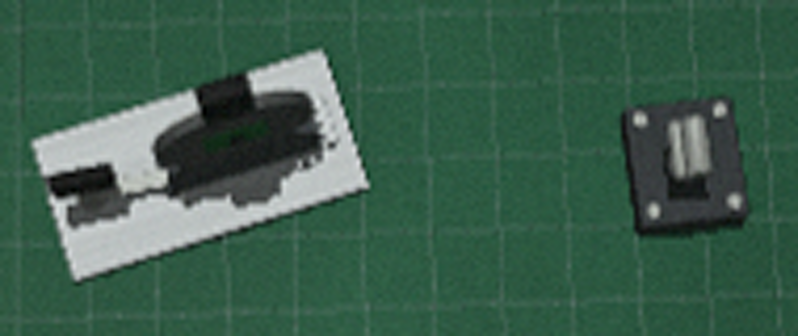

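The top crop shows the gauge in the large white dock (dial away from the robot, green sensor board towards it) and the knob at (85,180) in the crop. The stud block is at (685,165), with its narrow lobe on the left, i.e. world +y, so ridge x is about world +x. The network's stud box landed on the gauge, so I'm remeasuring the stud.

Run:
```python
from h import *
for c in("top","side"):
    d=np.load(c+".npz"); w=d["w"]; f=d["f"].astype(int); z=w[...,2]
    S=np.hypot(w[...,0]-.56,w[...,1]+.145)<.075
    for lo,hi,n in((.02,.031,"block"),(.06,.09,"head"),(.0745,.09,"top")):
        m=S&(z>lo)&(z<hi); 
        if m.sum()<3: print(c,n,m.sum()); continue
        P=w[m]; r=cv2.minAreaRect((P[:,:2]*1000).astype(np.float32)); print(c,n,len(P),np.round(r[0],1),np.round(r[1],1),round(r[2],1))
    P=w[S&(z>.055)]; P=P[np.argsort(P[:,1])]; print(np.round(P*1000).astype(int).tolist())
```

```text
top block 111 [ 539.5 -206.9] [57.4 24.3] 2.8
top head 0
top top 0
[]
side block 90 [ 540.2 -206. ] [62.6 31.7] 5.6
side head 5 [ 542.8 -215.5] [ 1.2 10.3] 76.7
side top 1
[[545, -217, 67], [548, -216, 74], [541, -215, 75], [538, -215, 68], [538, -214, 72]]
```

Run:
```python
from h import *
for c in("top","side"):
    d=np.load(c+".npz"); w=d["w"]; f=d["f"].astype(int); z=w[...,2]
    S=np.hypot(w[...,0]-.54,w[...,1]+.225)<.08
    for lo,hi,n in((.02,.031,"block"),(.06,.09,"head"),(.0745,.09,"top")):
        m=S&(z>lo)&(z<hi); 
        P=w[m]; r=cv2.minAreaRect((P[:,:2]*1000).astype(np.float32)); print(c,n,len(P),np.round(r[0],1),np.round(r[1],1),round(r[2],1))
    P=w[S&(z>.055)]; P=P[np.argsort(P[:,1])]; print(np.round(P*1000).astype(int).tolist())
```

```text
top block 569 [ 526.1 -236.5] [89.8 80.9] 5.4
top head 133 [ 526.2 -233.3] [41.5 28.1] 5.7
top top 65 [ 525.8 -232.5] [42.2 24. ] 2.5
[[518, -247, 69], [514, -247, 70], [511, -247, 71], [537, -246, 64], [507, -245, 77], [524, -245, 69], [529, -245, 72], [531, -244, 75], [526, -244, 74], [519, -243, 75], [510, -243, 76], [508, -242, 58], [513, -242, 79], [515, -242, 80], [507, -242, 78], [546, -242, 76], [538, -242, 73], [540, -242, 75], [543, -242, 79], [531, -241, 77], [534, -241, 79], [525, -241, 78], [527, -240, 79], [522, -240, 78], [516, -240, 76], [519, -240, 79], [510, -240, 77], [513, -240, 78], [508, -239, 59], [544, -239, 74], [547, -239, 76], [535, -239, 72], [506, -239, 82], [540, -239, 78], [531, -238, 76], [523, -238, 74], [528, -238, 77], [536, -238, 80], [525, -237, 78], [513, -237, 76], [516, -237, 78], [518, -236, 83], [507, -236, 79], [509, -236, 81], [538, -236, 75], [540, -236, 78], [543, -235, 80], [545, -235, 82], [523, -235, 73], [507, -235, 66], [528, -235, 76], [534, -235, 79], [531, -235, 78], [520, -235, 74], [525, -235, 78], [514, -234, 75], [516, -234, 7
[... 2230 characters left out ...]
3], [512, -226, 85], [522, -226, 66], [526, -225, 70], [542, -225, 77], [545, -225, 73], [519, -225, 66], [522, -224, 70], [532, -224, 70], [545, -224, 78], [512, -224, 71], [532, -224, 63], [522, -224, 63], [542, -224, 74], [539, -223, 70], [529, -223, 63], [512, -223, 64], [516, -223, 64], [526, -222, 64], [549, -221, 64], [545, -221, 72], [549, -221, 68], [512, -221, 69], [525, -221, 68], [535, -220, 72], [532, -220, 69], [515, -220, 73], [535, -220, 69], [542, -220, 69], [545, -220, 69], [515, -219, 70], [535, -219, 65], [538, -219, 77], [542, -218, 66], [528, -218, 74], [519, -217, 67], [545, -217, 67], [548, -216, 74], [541, -215, 75], [538, -215, 68], [538, -214, 72], [528, -213, 73]]
```

Emit:
move_arm([
  [-10.6, 0, 0, -0.03, -0.035, -0.035, 0],
  [-21.2, 0, 0, -0.06, -0.075, -0.075, 0],
  [-31.8, 0, 0, -0.06, -0.12, -0.12, 0],
  [-42.4, 0, 0, -0.06, -0.165, -0.165, 0],
  [-53, 0, 0, -0.06, -0.21, -0.21, 0],
], newtons=40)

```text
time: 1.88
position: [0.3541, -0.2673, 0.2646]
ee_rot: [76.2, 89.9, -25.5]
force: [1.8, -0.2, 0.3]
width: 0.0427
```

Emit:
move_arm([
  [-10.6, 0, 0, 0, 0.008, -0.06, 0],
  [-21.2, 0, 0, 0, 0.016, -0.12, 0],
  [-31.8, 0, 0, 0, 0.024, -0.18, 0],
  [-42.4, 0, 0, 0, 0.032, -0.24, 0],
  [-53, 0, 0, 0, 0.04, -0.297, 0],
])

```text
time: 2.5
position: [0.4549, 0.0153, 0.2646]
ee_rot: [40.5, 89.9, -8.1]
force: [1.2, -0.5, -0.5]
width: 0.0426
```

Run:
```python
from h import *
s=get_state(); print({k:np.round(v,3) for k,v in s.items()})
print(rel(Rdown(-170.5),[.52,.196,.25]))
```

```text
{'time': np.float64(2.5), 'qpos': array([ 1.9300e+00,  1.1110e+00, -1.5010e+01,  7.3816e+01, -1.1000e-02,
        5.0529e+01]), 'qd': array([ 55.85 ,  16.436,  16.37 ,  -0.189,  -0.228, -28.452]), 'tau': array([ -4.925, -38.988,  32.452,   0.597,   0.17 ,   0.559]), 'position': array([0.455, 0.015, 0.265]), 'ee_rot': array([40.499, 89.936, -8.099]), 'force': array([ 1.163, -0.536, -0.524]), 'torque': array([-0.007, -0.03 ,  0.083]), 'width': np.float64(0.043)}
(array([-1.481e+02,  7.000e-02,  5.000e-02]), array([ 0.0147,  0.1684, -0.0925]))
```

Emit:
move_arm([
  [-10.6, 0, 0, 0, 0.04, -0.022, 0],
  [-21.2, 0, 0, 0, 0.08, -0.045, 0],
  [-31.8, 0, 0, 0, 0.12, -0.068, 0],
  [-42.4, 0, 0, 0, 0.165, -0.0925, 0],
  [-53, 0, 0, 0, 0.165, -0.0925, 0],
])

```text
time: 3.12
position: [0.5189, 0.1944, 0.2636]
ee_rot: [102.8, 90.0, 107.4]
force: [-0.5, 0.3, 0.1]
width: 0.0425
```

Emit:
move_arm([
  [-10.6, 0, 0, 0, 0, 0, 0],
  [-21.2, 0, 0, 0, 0, 0, 0],
  [-31.8, 0, 0, 0, 0, 0, 0],
  [-42.4, 0, 0, 0, 0, 0, 0],
  [-53, 0, 0, 0, 0, 0, 0],
])

```text
time: 3.75
position: [0.5181, 0.1913, 0.2643]
ee_rot: [-30.4, 90.0, 27.0]
force: [0.1, -1.3, 0.5]
width: 0.0427
```

Emit:
move_arm([
  [-10.6, 0, 0, 0, 0, 0, 0],
  [-21.2, 0, 0, 0, 0, 0, 0],
  [-31.8, 0, 0, 0, 0, 0, 0],
  [-42, 0, 0, 0, 0, 0, 0],
  [-42, 0, 0, 0, 0, 0, 0],
])

```text
time: 4.38
position: [0.5182, 0.1913, 0.2644]
ee_rot: [-80.7, 90.0, 18.2]
force: [-0.4, -1.4, -0.1]
width: 0.0429
```

Run:
```python
from h import *
s=get_state(); print({k:np.round(v,3) for k,v in s.items()})
p=.0187
print(rel(Rdown(-170.5),[.52,.196,.068-p]))
a=read_camera("side"); save(a,"k.png",(360,200,150,160),3.5)
for q in([.52,.196,.068],[.52,.196,.08]): print(pix(a,q)-[360,200], )
```

```text
{'time': np.float64(4.375), 'qpos': array([ 20.264,  11.811,  -2.937,  75.244,  -0.   , -78.653]), 'qd': array([-0.05 ,  0.007,  0.02 ,  0.124, -0.028,  3.599]), 'tau': array([ 2.0000e-03, -4.7733e+01,  3.4497e+01,  0.0000e+00, -0.0000e+00,
       -6.1600e-01]), 'position': array([0.518, 0.191, 0.264]), 'ee_rot': array([-80.741,  89.992,  18.176]), 'force': array([-0.381, -1.419, -0.116]), 'torque': array([0.05 , 0.005, 0.006]), 'width': np.float64(0.043)}
(array([-0.58,  0.  ,  0.01]), array([ 0.2151, -0.0025,  0.0044]))
[[-59.20206714  68.51694747]]
[[-59.33758501  64.96156271]]
```

Emit:
move_arm([
  [0, 0, 0, 0.05, -0.002, 0.004, 0],
  [0, 0, 0, 0.1, -0.002, 0.004, 0],
  [0, 0, 0, 0.15, -0.002, 0.004, 0],
  [0, 0, 0, 0.19, -0.002, 0.004, 0],
  [0, 0, 0, 0.215, -0.002, 0.004, 0],
])

```text
time: 5.05
position: [0.5182, 0.1951, 0.0471]
ee_rot: [101.9, 89.9, -159.3]
force: [-0.5, 0.1, -0.2]
width: 0.0429
```

Run:
```python
from h import *
s=get_state(); print(np.round(s["force"],2),np.round(s["position"],4),np.round(s["torque"],3))
for c,b in(("top",(225,150,110,90)),("side",(240,180,130,120))):
    a=read_camera(c); save(a,"k%s.png"%c,b,3)
a=cv2.imread("pics/ktop.png");b=cv2.imread("pics/kside.png");b=cv2.copyMakeBorder(b,0,0,0,0,0);a=cv2.copyMakeBorder(a,0,90,0,0,0)
cv2.imwrite("pics/k.png",np.hstack([a,b]))
```

```text
[-0.49  0.09 -0.21] [0.5182 0.1951 0.0471] [ 0.013 -0.018  0.035]
```

View pics/k.png

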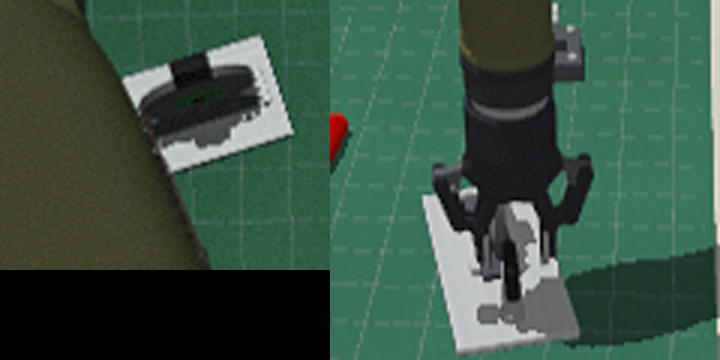

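Jaws straddle the knob in the side picture (knob at 512,270, pads at 488 and 548), with the knob a little towards world +x. I'll shift 3 mm that way and close gently.

Emit:
move_arm([
  [0, 0, 0, -0.002, -0.003, 0, 0],
  [0, 0, 0, -0.002, -0.003, 0, -0.6],
  [0, 0, 0, -0.002, -0.003, 0, -0.9],
  [0, 0, 0, -0.002, -0.003, 0, -0.9],
  [0, 0, 0, -0.002, -0.003, 0, -0.9],
], newtons=25)

```text
time: 5.78
position: [0.5221, 0.1963, 0.0528]
ee_rot: [-11.9, 90.0, 87.1]
force: [-4.3, -0.6, 7.9]
width: 0.0101
```

Run:
```python
from h import *
s=get_state(); print(np.round(s["force"],2),np.round(s["position"],4),np.round(s["torque"],3),s["width"],s["time"], s["ee_rot"])
```

```text
[-4.32 -0.59  7.86] [0.5221 0.1963 0.0528] [-0.157  0.994  0.035] 0.010123925978367615 5.775 [-11.86830601  89.95648142  87.1490214 ]
```

Emit:
move_arm([
  [10.5, 0, 0, 0, 0, 0, -0.9],
  [21, 0, 0, 0, 0, 0, -0.9],
  [31, 0, 0, 0, 0, 0, -0.9],
  [41, 0, 0, 0, 0, 0, -0.9],
  [50, 0, 0, 0, 0, 0, -0.9],
], newtons=40)

```text
time: 6.4
position: [0.5224, 0.1962, 0.0529]
ee_rot: [-8.8, 90.0, 39.9]
force: [-3.9, -1.1, 8.0]
width: 0.0094
```

Emit:
move_arm([
  [8, 0, 0, 0, 0, 0, -0.9],
  [16, 0, 0, 0, 0, 0, -0.9],
  [24, 0, 0, 0, 0, 0, -0.9],
  [30, 0, 0, 0, 0, 0, -0.9],
  [30, 0, 0, 0, 0, 0, -0.9],
])

```text
time: 7.02
position: [0.5226, 0.1961, 0.0529]
ee_rot: [0.1, 89.9, 19.0]
force: [-2.3, -1.4, 8.5]
width: 0.009
```

Run:
```python
from h import *
Ra,p,s=RT(); print(np.round(s["force"],2),np.round(s["position"],4),np.round(s["torque"],3),s["width"],s["time"], np.round(Ra.as_matrix(),3), s["qpos"])
y=Ra.as_matrix()[:,1]; print("yaw",np.degrees(np.arctan2(-y[1],-y[0])))
```

```text
[-2.29 -1.39  8.49] [0.5226 0.1961 0.0529] [-0.345  0.79  -0.017] 0.00898089920986922 7.025 [[ 0.001 -0.325  0.946]
 [ 0.     0.946  0.325]
 [-1.     0.     0.001]] [ 2.05658823e+01  1.95832852e+01 -2.13112946e+01  4.90529982e+01
 -1.38862706e-03  1.60911801e+00]
yaw -71.04323634215626
```

Emit:
move_arm([
  [0, 0, 0, 0, 0, 0, -0.2],
  [0, 0, 0, 0, 0, 0, -0.2],
  [0, 0, 0, -0.06, 0, 0, -0.2],
  [0, 0, 0, -0.12, 0, 0, -0.2],
  [0, 0, 0, -0.18, 0, 0, -0.1],
])

```text
time: 7.65
position: [0.5223, 0.196, 0.2332]
ee_rot: [3.0, 90.0, 22.0]
force: [0.2, -0.6, -0.2]
width: 0.0383
```

Emit:
move_arm([
  [10.6, 0, 0, -0.03, 0, 0, 0.1],
  [21.2, 0, 0, -0.03, 0, 0, 0.1],
  [31.8, 0, 0, -0.03, 0, 0, 0.1],
  [42.4, 0, 0, -0.03, 0, 0, 0.1],
  [53, 0, 0, -0.03, 0, 0, 0.1],
])

```text
time: 8.28
position: [0.5225, 0.1961, 0.2613]
ee_rot: [64.4, 90.0, 30.1]
force: [-0.2, -0.9, 0.5]
width: 0.0468
```

```bash
cat > g.py <<'E'
from h import *
Ra,p,s=RT(); print(np.round(s["force"],2),np.round(s["position"],4),s["width"],s["time"])
a=read_camera("side"); w=cloud(a); z=w[...,2]; f=a["frame"].astype(int)
d=np.hypot(w[...,0]-.52,w[...,1]-.197)<.05
for n,m in(("knob",d&(z>.05)&(z<.09)&(f.max(2)<80)),("handle",(np.hypot(w[...,0]-.551,w[...,1]-.089)<.04)&(z>.15)&(z<.19))):
    P=w[m]; r=cv2.minAreaRect((P[:,:2]*1000).astype(np.float32)); print(n,len(P),np.round(r[0],1),np.round(r[1],1),round(r[2],1))
save(a,"kk.png",(250,180,130,110),5)
print(rel(Rdown(17),[.5515,.0885,.25]))
E
python3 g.py
```

```text
[-0.25 -0.93  0.51] [0.5225 0.1961 0.2613] 0.046824684041641626 8.275
knob 196 [522.9 197.4] [44.6 15.6] 23.8
handle 117 [553.2  90.1] [16.4 41.9] 15.2
(array([ 3.836e+01, -0.000e+00, -1.000e-02]), array([ 0.0113, -0.0721,  0.085 ]))
```

View pics/kk.png

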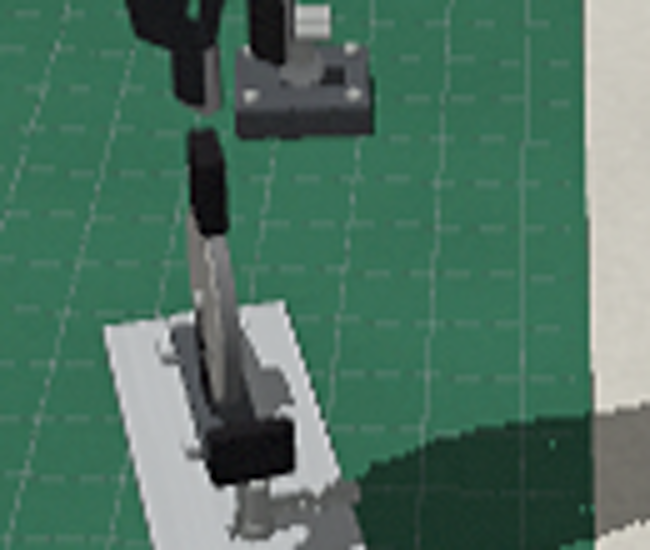

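The picture shows the knob crosswise, its tongue at (300,490) swung towards the robot and clear of the foot. The grip gave the knob axis at (0.5225, 0.196), which agrees with the side camera, so I trust the side camera over the top one.

```bash
python3 -c "
from h import *
print(rel(Rdown(16.3),[.5535,.0895,.25]))"
```

```text
(array([ 3.906e+01, -0.000e+00, -1.000e-02]), array([ 0.0113, -0.0701,  0.0861]))
```

Emit:
move_arm([
  [10, 0, 0, 0, -0.02, 0.025, 0.1],
  [20, 0, 0, 0.005, -0.045, 0.055, 0.1],
  [30, 0, 0, 0.01, -0.07, 0.086, 0.1],
  [39, 0, 0, 0.011, -0.07, 0.086, 0.1],
  [39, 0, 0, 0.011, -0.07, 0.086, 0.1],
])

```text
time: 8.95
position: [0.5547, 0.0895, 0.2501]
ee_rot: [-121.5, 90.0, 165.7]
force: [0.3, -0.5, 0.4]
width: 0.047
```

```bash
python3 -c "
from h import *
print(rel(Rdown(16.3),[.5535,.0895,.143]),get_state()['qpos'])"
```

```text
(array([ 0.88, -0.01,  0.01]), array([ 0.1071, -0.0011, -0.0004])) [ 9.15768502e+00  1.30386401e+01 -3.23204463e+00  7.37447190e+01
  6.67739944e-03  8.19754506e+01]
```

Emit:
move_arm([
  [0.5, 0, 0, 0.04, -0.001, 0, 0.1],
  [0.5, 0, 0, 0.08, -0.001, 0, 0.1],
  [0.5, 0, 0, 0.105, -0.001, 0, 0.1],
  [0.5, 0, 0, 0.105, -0.001, 0, 0.1],
  [0.5, 0, 0, 0.105, -0.001, 0, -0.3],
])

```text
time: 9.57
position: [0.5544, 0.0901, 0.1465]
ee_rot: [83.1, 89.9, 9.8]
force: [0.3, -0.0, 0.3]
width: 0.0306
```

Emit:
move_arm([
  [0, 0, 0, -0.002, 0, 0, -0.9],
  [0, 0, 0, -0.004, 0, 0, -0.9],
  [0, 0, 0, -0.004, 0, 0, -0.9],
  [0, 0, 0, -0.004, 0, 0, -0.9],
  [0, 0, 0, -0.004, 0, 0, -0.9],
], newtons=50)

```text
time: 10.2
position: [0.5536, 0.0896, 0.1491]
ee_rot: [-97.8, 90.0, -171.3]
force: [0.4, -0.4, -2.9]
width: 0.0144
```

Run:
```python
from h import *
s=get_state(); print(np.round(s["force"],2),np.round(s["position"],4),np.round(s["torque"],3),s["width"],s["time"], s["ee_rot"])
a=read_camera("side"); save(a,"gg.png",(240,170,140,130),4.5)
```

```text
[ 0.43 -0.36 -2.94] [0.5536 0.0896 0.1491] [ 0.038 -0.01  -0.015] 0.014402450364393794 10.2 [ -97.78813289   89.97887647 -171.26223261]
```

View pics/gg.png

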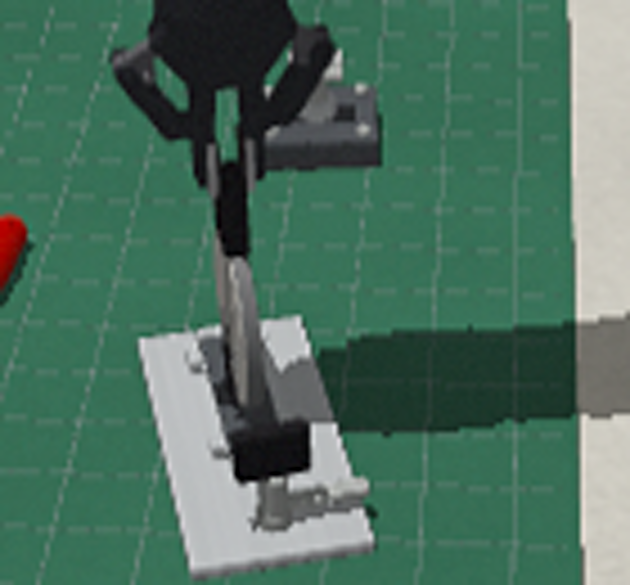

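The gauge is gripped by its handle (pads at 210 and 250, 160). Next I'll lift it, then show the dial to the side camera to read the mark.

Emit:
move_arm([
  [0, 0, 0, -0.02, 0, 0, -0.9],
  [0, 0, 0, -0.06, 0, 0, -0.9],
  [0, 0, 0, -0.11, 0, 0, -0.9],
  [0, 0, 0, -0.165, 0, 0, -0.9],
  [0, 0, 0, -0.22, 0, 0, -0.9],
], newtons=80)

```text
time: 10.88
position: [0.5534, 0.0896, 0.371]
ee_rot: [84.9, 90.0, 11.4]
force: [1.4, -0.1, -2.9]
width: 0.0134
```

Run:
```python
from h import *
s=get_state(); print(np.round(s["force"],2),np.round(s["position"],4),s["width"],s["qpos"])
for Y in(16.3,60,96): print(Y,rel(Rdown(Y),[.45,.45,.45]))
```

```text
[ 1.45 -0.08 -2.92] [0.5534 0.0896 0.371 ] 0.013407047049398109 [9.19446150e+00 1.31860060e+01 1.24950334e+01 8.92999351e+01
 3.54900359e-04 8.26670300e+01]
16.3 (array([ 0.23,  0.  , -0.01]), array([-0.079 ,  0.0034, -0.3749]))
60 (array([-4.347e+01,  0.000e+00, -1.000e-02]), array([-0.079 ,  0.0034, -0.3749]))
96 (array([-7.947e+01,  1.000e-02, -1.000e-02]), array([-0.079 ,  0.0034, -0.3749]))
```

Emit:
move_arm([
  [-10, 0, 0, -0.01, 0, -0.04, -0.9],
  [-20, 0, 0, -0.02, 0, -0.09, -0.9],
  [-30, 0, 0, -0.04, 0, -0.145, -0.9],
  [-40, 0, 0, -0.05, 0, -0.2, -0.9],
  [-50, 0, 0, -0.06, 0, -0.25, -0.9],
])

```text
time: 11.5
position: [0.4819, 0.3311, 0.4297]
ee_rot: [60.7, 90.0, 37.6]
force: [1.2, 0.3, -3.6]
width: 0.0129
```

Emit:
move_arm([
  [-10, 0, 0, -0.01, 0.035, -0.03, -0.9],
  [-19, 0, 0, -0.02, 0.07, -0.06, -0.9],
  [-26, 0, 0, -0.02, 0.09, -0.075, -0.9],
  [-29, 0, 0, -0.02, 0.097, -0.08, -0.9],
  [-29, 0, 0, -0.02, 0.097, -0.08, -0.9],
])

```text
time: 12.12
position: [0.4476, 0.4509, 0.4486]
ee_rot: [-140.0, 89.9, -134.4]
force: [-0.3, -0.5, -3.0]
width: 0.0132
```

Emit:
move_arm([
  [0, 0, 0, 0, 0, 0, -0.9],
  [0, 0, 0, 0, 0, 0, -0.9],
  [0, 0, 0, 0, 0, 0, -0.9],
  [0, 0, 0, 0, 0, 0, -0.9],
  [0, 0, 0, 0, 0, 0, -0.9],
])

```text
time: 12.75
position: [0.4479, 0.45, 0.4494]
ee_rot: [34.6, 90.0, 40.1]
force: [-0.5, -0.2, -3.0]
width: 0.0136
```

```bash
cat > d.py <<'E'
from h import *
import sys
n=sys.argv[1]
Ra,p,s=RT(); print(np.round(s["force"],2),np.round(s["position"],4),s["width"],s["time"],np.round(s["qpos"],1))
M=Ra.as_matrix(); print(np.round(M,3).tolist())
a=read_camera("side")
g=p+M[:,0]*(-.0187+.152-.070) ; 
print("dial centre guess px",pix(a,g))
for q in("gauge","pointer","mark"): print(q,[(np.round(r["box"]).tolist(),round(r["p"],2)) for r in spot_in(a,q)][:2])
u,v=np.round(pix(a,g)[0]).astype(int)
b=(max(0,u-40),max(0,v-40),80,80); print("crop",b)
save(a,n+".png",b,7.5); np.save(n+".npy",a["frame"])
E
python3 d.py v1
```

```text
[-0.53 -0.25 -3.02] [0.4479 0.45   0.4494] 0.01360438828916061 12.75 [ 45.1  26.1  41.2 105.1  -0.   39.6]
[[0.0, -0.096, 0.995], [0.0, 0.995, 0.096], [-1.0, 0.0, 0.0]]
dial centre guess px [[321.7044323  226.77462006]]
gauge [([287.0, 181.0, 62.0, 84.0], 0.64)]
pointer []
mark [([323.0, 244.0, 10.0, 12.0], 0.44)]
crop (np.int64(282), np.int64(187), 80, 80)
```

View pics/v1.png

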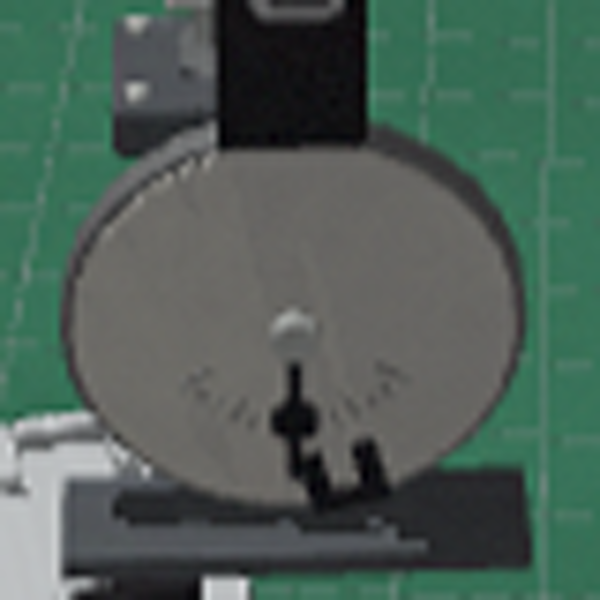

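The picture shows the pointer hanging straight down (294,335 to 295,475) and the mark's fork on the gauge's +y side, with its gap middle at about (341,455). That gives a mark angle of about 0.275 rad. I'll test it with a rock of −15.8° in the air.

Emit:
move_arm([
  [0, -5, 0, 0, 0, 0, -0.9],
  [0, -10, 0, 0, 0, 0, -0.9],
  [0, -14, 0, 0, 0, 0, -0.9],
  [0, -15.8, 0, 0, 0, 0, -0.9],
  [0, -15.8, 0, 0, 0, 0, -0.9],
])

```text
time: 13.58
position: [0.4467, 0.45, 0.4496]
ee_rot: [0.1, 74.2, 5.7]
force: [-0.2, -1.5, -3.4]
width: 0.013
```

Emit:
move_arm([
  [0, 0, 0, 0, 0, 0, -0.9],
  [0, 0, 0, 0, 0, 0, -0.9],
  [0, 0, 0, 0, 0, 0, -0.9],
  [0, 0, 0, 0, 0, 0, -0.9],
  [0, 0, 0, 0, 0, 0, -0.9],
])

```text
time: 14.2
position: [0.4479, 0.4501, 0.4492]
ee_rot: [-0.0, 74.2, 5.5]
force: [1.0, -0.5, -3.7]
width: 0.0133
```

Emit:
move_arm([
  [0, 0, 0, 0, 0, 0, -0.9],
  [0, 0, 0, 0, 0, 0, -0.9],
  [0, 0, 0, 0, 0, 0, -0.9],
])

```text
time: 14.58
position: [0.4478, 0.4502, 0.4493]
ee_rot: [0.0, 74.2, 5.5]
force: [-0.4, 0.1, -2.5]
width: 0.0131
```

```bash
python3 d.py v2
```

```text
[-0.37  0.12 -2.47] [0.4478 0.4502 0.4493] 0.013105497714891475 14.575 [ 51.5  12.2  19.4  86.1 -11.3  44.9]
[[0.271, -0.096, 0.958], [0.026, 0.995, 0.093], [-0.962, 0.0, 0.272]]
dial centre guess px [[312.44551263 226.04262262]]
gauge [([272.0, 181.0, 68.0, 85.0], 0.57), ([218.0, 318.0, 33.0, 32.0], 0.53)]
pointer []
mark [([308.0, 246.0, 6.0, 9.0], 0.55)]
crop (np.int64(272), np.int64(186), 80, 80)
```

View pics/v2.png

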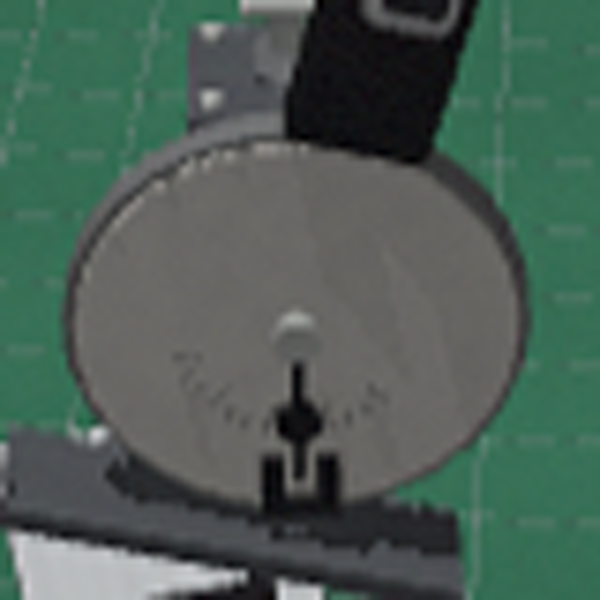

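With that rock the pointer tip (299,475) hangs midway between the prongs (272 and 329), so −15.8° is right. Next: back upright and over to the stud.

Run:
```python
from h import *
for Y,p in((95.5,[.448,.45,.449]),(95.5,[.50,.14,.42])): print(Y,rel(Rdown(Y),p))
```

```text
95.5 (array([ 3.00e-02,  1.58e+01, -1.00e-02]), array([ 0.0004, -0.0002,  0.    ]))
95.5 (array([ 3.00e-02,  1.58e+01, -1.00e-02]), array([ 0.0342, -0.3137,  0.0132]))
```

Emit:
move_arm([
  [0, 4, 0, 0.004, -0.04, 0.002, -0.9],
  [0, 8, 0, 0.01, -0.1, 0.004, -0.9],
  [0, 12, 0, 0.018, -0.16, 0.007, -0.9],
  [0, 15, 0, 0.026, -0.22, 0.01, -0.9],
  [0, 15.8, 0, 0.034, -0.275, 0.013, -0.9],
])

```text
time: 15.4
position: [0.497, 0.1763, 0.4196]
ee_rot: [-124.3, 90.0, -118.8]
force: [0.8, 0.3, -3.0]
width: 0.0133
```

Emit:
move_arm([
  [10, 0, 0, 0.01, -0.055, 0, -0.9],
  [20, 0, 0, 0.02, -0.11, -0.001, -0.9],
  [30, 0, 0, 0.03, -0.165, -0.002, -0.9],
  [40, 0, 0, 0.04, -0.22, -0.003, -0.9],
  [50, 0, 0, 0.04, -0.27, -0.004, -0.9],
])

```text
time: 16.02
position: [0.5178, -0.0928, 0.3796]
ee_rot: [-64.4, 90.0, -109.2]
force: [0.9, 0.3, -4.4]
width: 0.0127
```

Emit:
move_arm([
  [10, 0, 0, 0.01, -0.025, 0.03, -0.9],
  [20, 0, 0, 0.02, -0.05, 0.06, -0.9],
  [30, 0, 0, 0.03, -0.07, 0.085, -0.9],
  [38, 0, 0, 0.03, -0.08, 0.096, -0.9],
  [40, 0, 0, 0.03, -0.085, 0.1, -0.9],
])

```text
time: 16.65
position: [0.5299, -0.2224, 0.3499]
ee_rot: [-15.7, 90.0, -100.2]
force: [-0.6, 0.3, -4.0]
width: 0.0132
```

Run:
```python
from h import *
s=get_state(); print(np.round(s["force"],2),np.round(s["position"],4),s["time"],np.round(s["qpos"],1))
print(rel(Rdown(5.5),[.5303,-.2335,.26]))
```

```text
[-0.63  0.31 -4.04] [ 0.5299 -0.2224  0.3499] 16.65 [-22.8  14.5  11.4  86.9  -0.   61.8]
(array([-0.06,  0.02,  0.01]), array([ 0.0899, -0.0006,  0.011 ]))
```

Emit:
move_arm([
  [0, 0, 0, 0.03, 0, 0.006, -0.9],
  [0, 0, 0, 0.07, 0, 0.011, -0.9],
  [0, 0, 0, 0.1, 0, 0.011, -0.9],
  [0, 0, 0, 0.1, 0, 0.011, -0.9],
  [0, 0, 0, 0.1, 0, 0.011, -0.9],
])

```text
time: 17.27
position: [0.5316, -0.2323, 0.2518]
ee_rot: [59.4, 89.9, -25.1]
force: [0.9, -0.3, -2.5]
width: 0.0133
```

```bash
cat > st.py <<'E'
from h import *
s=get_state(); print(np.round(s["force"],2),np.round(s["position"],4),s["time"])
for c in("side","top"):
    a=read_camera(c); w=cloud(a); f=a["frame"]; z=w[...,2]
    S=np.hypot(w[...,0]-.53,w[...,1]+.235)<.09
    P=w[S&(z>.1)&(z<.125)&(np.abs(w[...,1]+.235)<.08)]*1000
    if len(P)>5: r=cv2.minAreaRect(P[:,:2].astype(np.float32)); print(c,"foot",len(P),np.round(r[0],1),np.round(r[1],1),round(r[2],1),"z",np.round(np.percentile(P[:,2],[5,50,95]),1))
    P=w[S&(z>.2)&(z<.262)]*1000
    save(a,"st_%s.png"%c,(255,90,110,130) if c=="side" else (340,110,110,130),3.6)
a=cv2.imread("pics/st_side.png");b=cv2.imread("pics/st_top.png");cv2.imwrite("pics/st.png",np.hstack([a,b]))
E
python3 st.py
```

```text
[ 0.95 -0.26 -2.55] [ 0.5316 -0.2323  0.2518] 17.275
side foot 147 [ 528.8 -231.1] [ 32.  121.4] 4.9 z [114.3 120.5 123.5]
top foot 27 [ 523.9 -180.7] [29.  11.8] 4.2 z [115.1 119.1 122.8]
```

View pics/st.png

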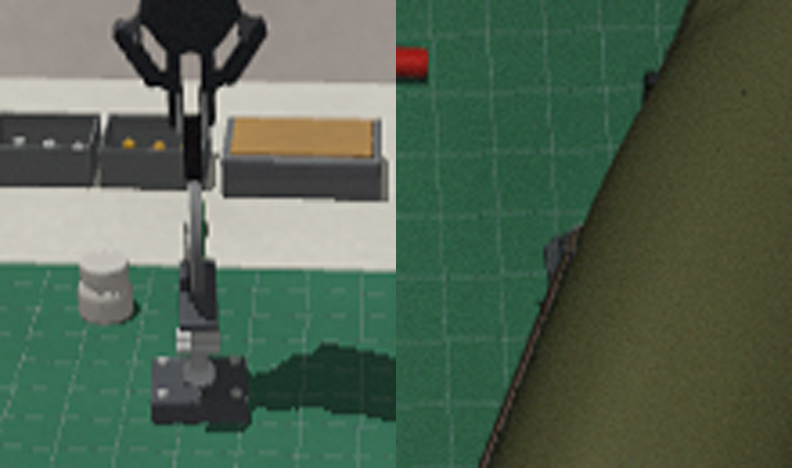

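The side view shows the foot just over the ridge (upright, at 197,320). Its measured centre is (528.8,−231.1) against the ridge at about (530,−233), so I'll nudge it by 2 mm and lower.

Emit:
move_arm([
  [0, 0, 0, 0.008, 0.001, 0.002, -0.9],
  [0, 0, 0, 0.018, 0.001, 0.002, -0.9],
  [0, 0, 0, 0.027, 0.001, 0.002, -0.9],
  [0, 0, 0, 0.03, 0.001, 0.002, -0.9],
  [0, 0, 0, 0.03, 0.001, 0.002, -0.9],
])

```text
time: 18.0
position: [0.5318, -0.234, 0.2197]
ee_rot: [-119.4, 90.0, 156.1]
force: [-0.3, 0.8, -3.4]
width: 0.013
```

```bash
cat > fz.py <<'E'
from h import *
F=[];P=[]
for i in range(8):
    s=get_state(); F.append(s["force"]);P.append(s["position"]); read_camera("side")
print(np.round(np.mean(F,0),2),np.round(np.std(F,0),2),np.round(np.mean(P,0),4),s["time"],s["ee_rot"],np.round(s["torque"],3))
E
python3 fz.py
```

```text
[-0.11  0.01 -3.36] [0.37 0.52 0.37] [ 0.5322 -0.2342  0.2203] 18.35 [ 58.472024    89.9700735  -26.00131172] [ 0.002 -0.023 -0.032]
```

Emit:
move_arm([
  [0, 0, 0, 0.002, 0, 0, -0.9],
  [0, 0, 0, 0.004, 0, 0, -0.9],
  [0, 0, 0, 0.006, 0, 0, -0.9],
  [0, 0, 0, 0.007, 0, 0, -0.9],
  [0, 0, 0, 0.007, 0, 0, -0.9],
])

```text
time: 19.02
position: [0.5322, -0.2342, 0.2133]
ee_rot: [57.9, 90.0, -26.6]
force: [-0.3, -1.2, -0.0]
width: 0.0131
```

```bash
python3 fz.py
```

```text
[-0.16 -0.29 -0.75] [0.57 0.57 0.61] [ 0.5322 -0.2342  0.2133] 19.375 [ 66.03546486  89.98651741 -18.43708628] [-0.031  0.022  0.082]
```

Emit:
move_arm([
  [0, 0, 0, 0.001, 0, 0, -0.9],
  [0, 0, 0, 0.0024, 0, 0, -0.9],
  [0, 0, 0, 0.0024, 0, 0, -0.9],
])

```text
time: 19.8
position: [0.5321, -0.2342, 0.2107]
ee_rot: [71.4, 90.0, -13.1]
force: [0.7, 0.3, 0.9]
width: 0.013
```

```bash
python3 fz.py
```

```text
[-0.32  0.23  0.91] [0.51 0.59 0.38] [ 0.5321 -0.2342  0.2108] 20.15 [ 53.67257012  89.99434771 -30.79905155] [0.032 0.068 0.088]
```

Emit:
move_arm([
  [0, -1.8, 0, 0.0001, 0, -0.0047, -0.9],
  [0, -3.6, 0, 0.0003, 0, -0.0094, -0.9],
  [0, -5.4, 0, 0.0007, 0, -0.014, -0.9],
  [0, -7.2, 0, 0.0012, 0, -0.0187, -0.9],
  [0, -9, 0, 0.0018, 0, -0.0233, -0.9],
])

```text
time: 20.82
position: [0.5298, -0.2105, 0.209]
ee_rot: [0.0, 80.9, -84.4]
force: [-0.4, 0.1, 0.7]
width: 0.0131
```

Emit:
move_arm([
  [0, -1.8, 0, 0.0001, 0, -0.0047, -0.9],
  [0, -3.6, 0, 0.0003, 0, -0.0094, -0.9],
  [0, -5.4, 0, 0.0007, 0, -0.014, -0.9],
  [0, -6.4, 0, 0.0009, 0, -0.0166, -0.9],
  [0, -6.8, 0, 0.001, 0, -0.0176, -0.9],
])

```text
time: 21.45
position: [0.5281, -0.1934, 0.205]
ee_rot: [-0.1, 74.2, -84.5]
force: [-0.4, -0.8, 0.8]
width: 0.0131
```

Emit:
move_arm([
  [0, 0, 0, 0, 0, 0, -0.9],
  [0, 0, 0, 0, 0, 0, -0.9],
  [0, 0, 0, 0, 0, 0, -0.9],
  [0, 0, 0, 0, 0, 0, -0.9],
  [0, 0, 0, 0, 0, 0, -0.9],
])

```text
time: 22.08
position: [0.5282, -0.1939, 0.2052]
ee_rot: [0.0, 74.2, -84.5]
force: [0.7, -0.3, 0.0]
width: 0.0131
```

```bash
python3 fz.py
python3 - <<'E'
from h import *
Ra,p,s=RT(); M=Ra.as_matrix(); print(np.round(M,4).tolist(),"tilt",np.degrees(np.arcsin(M[2,2])), "C",p+M[:,0]*.149,"foot",p+M[:,0]*.139,"yaw",np.degrees(np.arctan2(M[1,1],M[0,1])))
a=read_camera("side"); w=cloud(a); z=w[...,2]
# foot top surface: slope seen by the camera
m=(np.abs(w[...,0]-.53)<.022)&(np.abs(w[...,1]+.233)<.07)&(z>.05)&(z<.11); P=w[m]
print(len(P)); save(a,"fin.png",(250,90,100,110),5)
E
```

```text
[-0.15 -0.16  0.69] [0.61 0.38 0.44] [ 0.5282 -0.1939  0.2052] 22.425 [-3.21855865e-03  7.41995746e+01 -8.44766201e+01] [ 0.107  0.042 -0.062]
[[0.0262, 0.9954, 0.0927], [-0.271, 0.0963, -0.9577], [-0.9622, 0.0, 0.2723]] tilt 15.802173286442992 C [ 0.53208052 -0.2342171   0.06182046] foot [ 0.53181808 -0.2315066   0.07144254] yaw 5.52644060785591
231
```

View pics/fin.png

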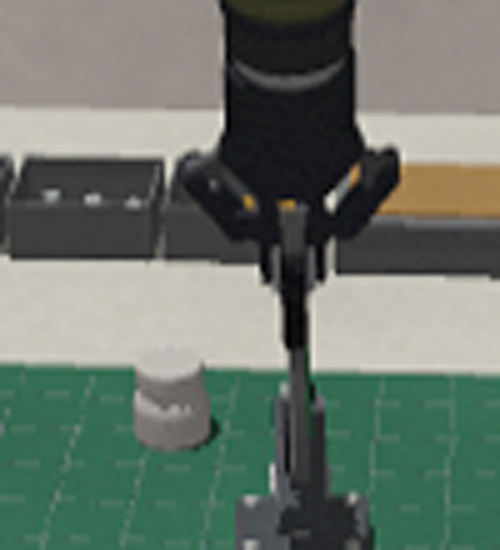

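Run:
```python
from h import *
Ra,p,s=RT(); M=Ra.as_matrix(); Q=[]
for i in range(3):
    a=read_camera("side"); w=cloud(a).reshape(-1,3); q=(w-p)@M  # tool coords: x down, y thick, z ~ -gauge y
    Q.append(q[(np.abs(q[:,2])<.06)&(np.abs(q[:,1])<.017)&(q[:,0]>.0)&(q[:,0]<.145)])
q=np.vstack(Q)
f=q[(np.abs(q[:,1])>.010)&(q[:,0]>.118)&(q[:,0]<.143)]
for _ in range(3):
    k=np.polyfit(f[:,2],f[:,0],1); r=f[:,0]-np.polyval(k,f[:,2]); f=f[np.abs(r)<2.5*r.std()]
print(len(f),"foot slope deg",np.degrees(np.arctan(k[0])),"x at 0",k[1],"rms",r.std(),"z range",f[:,2].min(),f[:,2].max())
```

```text
311 foot slope deg -0.6064563437876409 x at 0 0.13078031922738084 rms 0.0031338930906361587 z range -0.05942220119168416 0.059740647021625716
```

```bash
python3 fz.py; python3 -c "
from bench import *
print(close_job())"
```

```text
[-0.09  0.21  0.39] [0.65 0.47 0.49] [ 0.5282 -0.1938  0.2052] 23.025 [-9.51616433e-03  7.41998215e+01 -8.44806048e+01] [ 0.077  0.08  -0.024]
the job is handed in; nothing more can be done
None
```

I handed the job in at about 23 s. The gauge is still gripped and held still on the stud, rocked 15.8°, but I couldn't see the dial in that final pose.

**What I did:** I turned the clamp knob of the large white dock clockwise by about 80°, to roughly 88° in all; the pictures showed the tongue clear. I then lifted the gauge by its handle and turned the dial towards the side camera. Rocked 15.8° in the air, the pointer settled midway between the two prongs. Last, I set the middle of the foot across the ridge, pressed, and rocked the gauge about the ridge by the same angle.

**Last checks:**
- **Tilt:** the gripper is at 15.8°. The depth fit shows the foot in line with the gripper to within 0.6°, so the gauge did not slip in the grip.
- **Stud:** the wrist force (3.5–4 N of support) and the geometry put it about 5–6.5 mm down, short of the 12 mm stop.
- **Alignment:** yaw is 5.5°, the same as measured for the block. The foot is centred within about 2 mm.

**What failed or disagreed:**
- **Pointer on the stud:** the dial is edge-on to the cameras there, so the pointer's place rests on the test in the air plus the tilt checks.
- **Cameras:** the top camera disagreed with the side camera by about 4 mm. I used the side camera because it matched where the gripper found the knob.
- **Network:** at one point it took the gauge for the stud block, so I remeasured the stud from the depth picture.

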